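# Check that the trigger clamp on a glue-up is still tight

### The job

Check that the trigger clamp on the glued plinth is still tight: with the backs of the fingers press its orange trigger in towards the fixed black grip until it stops short of the grip, and lean on it firmly, without forcing it, for two full seconds. Then ease the trigger back out under the fingers, so that it does not snap back and jar the joint, and come away. Only press: take hold of nothing, keep your fingers off the black grip and out of the gap behind the trigger, and do not work the yellow quick-release tab or disturb the things lying around.

Things in the scene. Friction and masses are not known exactly. Their poses are not given: they have to be found in the camera images.
- board: Plywood gluing board screwed to the bench; it and all clamped on it stay put. Carries a plinth of three wood strips (172 x 120 x 40 mm) clamped to a fence, and a red F-clamp, up to 90 mm high, at its far end. Origin: on the 3 mm cutting mat (z = 3 mm), under the trigger clamp's sliding body. z up; +y along the clamp's bar to its end jaw; grip and trigger stick out to -x, the plinth lies to +x.
- clamp: The trigger clamp, lying on its side: steel bar 330 mm, grey body and jaws, orange pads; bar, grip and trigger lie in one level plane. Origin: in the bar, 40 mm above the mat; axes as the board's. Its top is under 60 mm above the mat. Beside the trigger's front face (the board's +y side) the place is open down to the mat for 50 mm from press_point.
- trigger_blade: The clamp's orange trigger: a straight blade 100 mm long, 12 mm thick (own y), 24 mm wide (z: 28 to 52 mm above the mat). Origin: on its pivot, at mid width. Own -x runs along the blade to the tip (bead, to -103 mm). Own +y is the normal of the free front face (6 mm from the mid plane), the face to press; pressing drives it to own -y, towards the grip. z up, the hinge axis.
- press_point (a point): Point on the trigger's front face where the fingers should bear: 70 mm from the pivot, at mid width, 43 mm above the bench; it turns with the trigger. Force here: 1 N to start the trigger, 4 N just before the stop, then about 4 N more for each further mm, as the blade bends. Firm is 8 to 15 N against the stop; over 40 N is forcing it.
- trigger (a joint): Angle of the trigger, rad: 0 = fully out (rest, held by a spring), growing as it is pressed towards the grip. It meets its stop at 0.24: about 17 mm of travel at press_point, with a 20 mm gap left to the grip. Eased out means slower than 4 rad/s (fingers always under 200 mm/s, best 30 to 50 mm/s); let go, the spring snaps it back far faster.
- grip: The clamp's fixed black pistol grip with an orange inlay, about 118 mm long, 27 mm thick, behind the trigger (on its -y side). Origin at its root at the clamp body; its own length runs to -x of the board, leaning 0.22 rad away from the trigger. Not to be touched.
- release (a joint): Angle of the yellow quick-release tab, rad: 0 = at rest, growing to 0.35 as it is pressed the same way as the trigger, which would let the clamp go.
- release_tab (a point): End of the yellow quick-release tab (34 x 3 x 16 mm), in front of the trigger's root beside the clamp body, at the height of the trigger's middle. Its near end is about 40 mm from press_point along the blade, towards the pivot.
- glue: White glue bottle with a red cap, 48 mm across, 88 mm high, standing loose. Origin: centre of its underside.
- jar_green: Small clear paint jar with a green lid, 36 mm across, 46 mm high, standing loose between trigger and bar end. Origin: centre of its underside.
- jar_pink: Small pink paint jar with a white lid, 36 mm across, 46 mm high, loose. Origin: centre of its underside.
- nippers: Sprue nippers with white handles, about 105 x 65 x 14 mm, lying flat and loose. Origin: under the joint; x to the jaws.
- sanding_block: Cork sanding block, 70 x 42 x 25 mm, loose. Origin: centre of its underside.
- tank_hull: Grey plastic model tank hull, 120 x 68 x 34 mm, loose. Origin: centre of its underside.
- spring_clamp: Black spring clamp with orange tips, about 140 x 70 x 22 mm, lying loose. Origin: under its pin; x to the tips.
- screwdriver: Screwdriver with a blue handle, 160 mm long, lying loose along its own x. Origin: on its axis, underneath.

How it is judged:
By the outcome, as a careful person would: the job done as asked, in the order asked, and still so for the second after the job is handed in, with the robot touching nothing.
It also fails if it takes over 40 s, if anything falls off the work surface, if the arm or the gripper's body presses on something with over 40 N, if the wrist force passes 120 N, or if a joint passes its speed limit or range.

### The arm

A 7-joint arm with a two-finger parallel gripper is mounted at the origin on the work surface. World frame = base frame: x ahead of the robot, y to its left, z up, the work surface at z = 0. Lengths are in m, angles in rad, forces in N, time in s.
With the tool pointing down it reaches from about 0.4 to 0.85 m from the base axis. Payload 4.5 kg.
Tool frame: the origin (TCP) lies midway between the tips of the shut fingers; the grasp point (between the pads) lies manip.pinch_z behind it (manip.pinch_z is the distance from the TCP to the grasp point, in m); z points along the fingers, y is the line along which they close (so a half turn about z gives the same grasp; the last joint's range is limited). The gripper opens to 85 mm and grips with 20 to 120 N. Pads are 22 mm wide; open, the fingers measure 114 mm over their backs; the gripper's body (76 mm by 85 mm) begins 54 mm behind the grasp point. The pads swing forward as they close: fully open they stand 13 mm farther back than shut.
Start: joints at [-1.279, 0.689, -0.195, 1.565, 0.157, 0.902, -0.215], TCP at [0.159, 0.604, 0.231] pointing down, gripper open.
Joint ranges: [-3.01, 3.01], [-0.46, 2.08], [-1.47, 1.51], [0.13, 2.56], [-1, 4.14], [0.04, 2.09], [-2.66, 2.66]. Speed limits (rad/s): [2.57, 2.57, 3.14, 3.14, 3.14, 3.14, 3.14].

### API

Orientations are given as a 3x3 rotation matrix whose columns are the frame's x, y, z axes.
In Python, from station import get_obs, viewer, job, manip gives the robot as it stands. The module is installed in compiled form; this text tells all that it offers.
- The arm moves only by the shell command python3 -m jog 'ROWS' [FORCE]. ROWS is JSON, a list of rows, each a list of 7 numbers: the opening, from 0 (shut) to 1 (fully open), then the shift along the tool's x, y, z each as a share of 40 cm, from -1 to 1, then the turn, a rotation vector about the tool's x, y, z each as a share of pi rad, from -1 to 1. A call has 1 to 12 rows; each row is the pose to reach, as a shift and turn from the pose commanded when the call began, along the tool's axes at that moment, turning the shorter way round; what a row does not reach only later rows make up. A row lasts 1/12 s, in which the tool goes at most 41.7 mm and 7.16 degrees, less where a joint would pass 70% of its speed; a pose out of reach is approached as far as the arm can. A call with a number of a shift or a turn outside -1 to 1 is refused whole. A call with a gripper value outside its range is refused whole. The fingers move at their own pace and stop on an object; FORCE is the grip in N (left out, the last holds). Time passes only in rows, so rows that repeat a pose let the fingers close. It gives the time, the measured TCP pose, the force, the opening and the grip force at its end, in the units of the state.
- get_obs(): the state, without advancing time (a new reading comes with each control period).
- viewer.get_image(name): name is "scene" or "top"; returns a dict with "color" (400x640x3 uint8, blue, green, red), "z_map" (400x640 float32, m along the optical axis (not along the pixel's ray), 0 where there is no reading), "fx", "fy", "cx", "cy" (pixels), "dist_coeffs" ([k1, k2, p1, p2, k3] as OpenCV has them; the pictures are not rectified), "pose" (4x4, takes a point from camera to world coordinates). Camera axes: x right, y down, z forward; pixel columns grow to the right and rows downward; lengths in m; the calibration is good to about 2 mm. A picture is of the moment at which its call begins.
- job.hand_in(): hands the job in; it is judged then, once.
The state is a dict: "time_s": time; "q": joint angles; "joint_vel": joint speeds; "joint_efforts": joint torques, N m; "position": TCP position; "tcp_rot": TCP orientation; "force": force on the tool from outside, world axes, zero at the start; "moment": the same for the moment, N m; "grip_width": finger opening in m; "gripper_force": force on a finger pad.
Only numpy, scipy, OpenCV 4.12 (cv2) and the standard library are available. Lean on these libraries where they do the work, as an engineer would, in place of code of your own. Each camera call takes 0.05 s, during which the arm holds its last target. There are 200 camera calls.

## Working session

There is one attempt and no reset: what is moved stays moved. The work goes in short steps, Python scripts to look and compute and a shell command to move; the robot and the scene stay as the last step left them, time stands still between calls to the robot, and variables do not carry over. Pictures are saved under pics/ and viewed, at most 10 in all, crops included, and the job is handed in when it is done.

```bash
mkdir -p pics; cat > h.py <<'E'
import numpy as np,cv2
from station import get_obs,viewer,job,manip
def cam(n):
    return viewer.get_image(n)
def pts(im,uv):
    uv=np.atleast_2d(uv).astype(np.float32)
    K=np.array([[im['fx'],0,im['cx']],[0,im['fy'],im['cy']],[0,0,1]])
    n=cv2.undistortPoints(uv[:,None],K,np.array(im['dist_coeffs']))[:,0]
    return np.c_[n,np.ones(len(n))]@im['pose'][:3,:3].T, im['pose'][:3,3]
def onplane(im,uv,z):
    d,o=pts(im,uv); return o+d*((z-o[2])/d[:,2])[:,None]
def depthpts(im,uv):
    d,o=pts(im,uv); uv=np.atleast_2d(uv).astype(int); return o+d*im['z_map'][uv[:,1],uv[:,0]][:,None]
E
python3 - <<'E'
from h import *
for n in('scene','top'):
    im=cam(n); cv2.imwrite(f'pics/{n}1.png',im['color']); print(n,im['fx'],im['pose'].round(3).tolist())
o=get_obs(); print(o['position'],o['tcp_rot'],o['force'],o['grip_width'],manip.pinch_z,o['time_s'])
E
```

```text
scene 433.89593266293946 [[-0.742, 0.494, -0.453, 1.094], [0.671, 0.549, -0.498, 0.633], [0.003, -0.674, -0.739, 1.016], [0.0, 0.0, 0.0, 1.0]]
top 501.60802079200965 [[-0.001, -0.995, 0.102, 0.332], [-1.0, 0.001, -0.004, -0.008], [0.004, -0.102, -0.995, 1.53], [0.0, 0.0, 0.0, 1.0]]
[0.1592224  0.60379319 0.23057172] [[-9.66970397e-01  2.54888511e-01 -3.13388862e-04]
 [ 2.54888683e-01  9.66969088e-01 -1.59429730e-03]
 [-1.03330725e-04 -1.62151757e-03 -9.99998680e-01]] [ 0.86861936 -0.11127717  0.63768056] 0.08505723408832179 0.0187 0.1
```

View pics/top1.png

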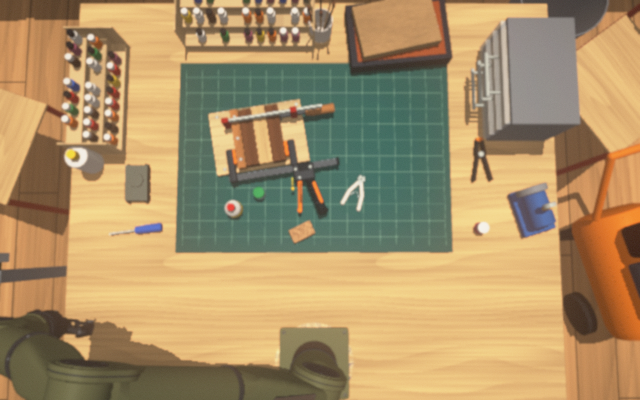

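View pics/scene1.png

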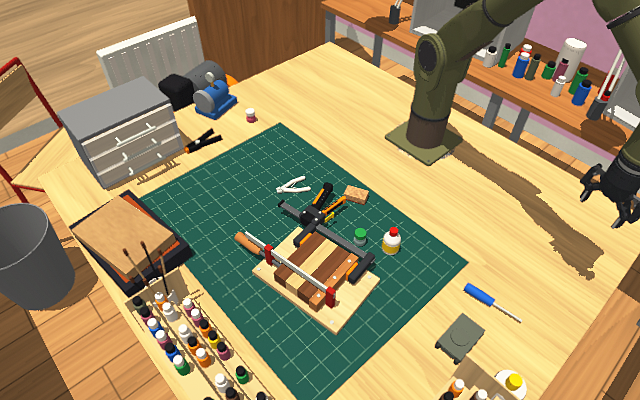

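Top view: orange trigger runs (299,180)–(300,213), its front is to the left; the black grip is at (310,180)–(323,213), the yellow tab near (292,185), the green jar at (259,193), glue at (233,208), sanding block at (301,232). The scene view agrees: trigger at about (335,203), grip at (322,197).

```bash
python3 - <<'E'
from h import *
t=cam('top');s=cam('scene')
a=cv2.resize(t['color'][140:245,215:345],None,fx=6,fy=5.7,interpolation=cv2.INTER_CUBIC)
cv2.imwrite('pics/c1.png',a[:600,:800])
b=cv2.resize(s['color'][170:260,270:410],None,fx=5.7,fy=6,interpolation=cv2.INTER_CUBIC)
cv2.imwrite('pics/c2.png',b[:600,:800])
def m(im,lo,hi,box,z,name):
    hsv=cv2.cvtColor(im['color'],cv2.COLOR_BGR2HSV)
    k=cv2.inRange(hsv,lo,hi); q=np.zeros_like(k);x0,y0,x1,y1=box;q[y0:y1,x0:x1]=k[y0:y1,x0:x1]
    n,l,st,c=cv2.connectedComponentsWithStats(q)
    for i in range(1,n):
        if st[i,4]<6: continue
        v,u=np.nonzero(l==i); p=onplane(im,np.c_[u,v],z); c0=p.mean(0)
        w,V=np.linalg.eigh(np.cov(p[:,:2].T)); d=V[:,1]; e=(p-c0)[:,:2]@d
        dp=depthpts(im,np.c_[u,v])
        print(name,st[i],c0.round(4),'dir',d.round(3),'ext',e.min().round(3),e.max().round(3),'sd',np.sqrt(w).round(4),'depthmed',np.median(dp,0).round(4))
for n,im,box in(('top',t,(280,160,335,220)),('scene',s,(290,170,370,240))):
    m(im,(5,150,120),(18,255,255),box,.055,n+' orange')
    m(im,(20,130,120),(35,255,255),box,.05,n+' yellow')
m(t,(45,120,60),(75,255,255),(245,180,270,205),.049,'green')
m(s,(45,120,60),(75,255,255),(350,220,375,245),.049,'greenS')
E
```

```text
top orange [297 181   6  32 133] [0.4934 0.0411 0.055 ] dir [-1.   -0.01] ext -0.043 0.049 sd [0.0036 0.0279] depthmed [0.4944 0.0422 0.0553]
top orange [312 181  11  22  95] [ 0.5056 -0.0104  0.055 ] dir [-0.926 -0.377] ext -0.034 0.035 sd [0.0035 0.0197] depthmed [ 0.5058 -0.0108  0.0572]
top yellow [292 178   1   7   7] [0.5375 0.0636 0.05  ] dir [-1.    -0.004] ext -0.009 0.009 sd [0.     0.0065] depthmed [0.537  0.0634 0.0538]
top yellow [291 186   3   4   8] [0.5173 0.0628 0.05  ] dir [-0.992 -0.127] ext -0.005 0.004 sd [0.0021 0.0031] depthmed [0.5175 0.0633 0.0528]
scene orange [321 196  25  20  71] [0.4945 0.0448 0.055 ] dir [-0.999  0.046] ext -0.043 0.05 sd [0.0062 0.029 ] depthmed [0.4926 0.0443 0.0532]
scene orange [306 231  20   9 102] [0.6116 0.0942 0.055 ] dir [-0.724  0.69 ] ext -0.025 0.027 sd [0.007  0.0129] depthmed [0.6138 0.0974 0.0616]
scene orange [302 233   7   7   7] [0.6313 0.0742 0.055 ] dir [-0.985 -0.172] ext -0.013 0.013 sd [0.     0.0095] depthmed [0.6311 0.0739 0.0557]
scene yellow [313 189  11  14  29] [ 0.5    -0.0164  0.05  ] dir [-0.925 -0.379] ext -0.03 0.031 sd [0.0017 0.019 ] depthmed [ 0.5044 -0.0094  0.0577]
scene yellow [330 197  15  11  22] [0.472  0.0387 0.05  ] dir [-0.999 -0.05 ] ext -0.032 0.026 sd [0.002  0.0189] depthmed [0.4727 0.0428 0.0563]
scene yellow [325 212   9  10  44] [0.5304 0.0652 0.05  ] dir [-0.989 -0.148] ext -0.021 0.02 sd [0.0038 0.0113] depthmed [0.5272 0.0637 0.0473]
scene yellow [303 233   8   7  14] [0.6258 0.0741 0.05  ] dir [-0.987 -0.159] ext -0.014 0.014 sd [0.0011 0.0092] depthmed [0.6316 0.0802 0.0606]
green [253 187  10  10  72] [0.5052 0.1647 0.049 ] dir [-1.     0.018] ext -0.015 0.012 sd [0.0071 0.0073] depthmed [0.5048 0.1643 0.0496]
greenS [354 228  13  12 125] [0.5082 0.1666 0.049 ] dir [-0.815 -0.579] ext -0.021 0.021 sd [0.009  0.0111] depthmed [0.5078 0.1654 0.0485]
```

View pics/c1.png

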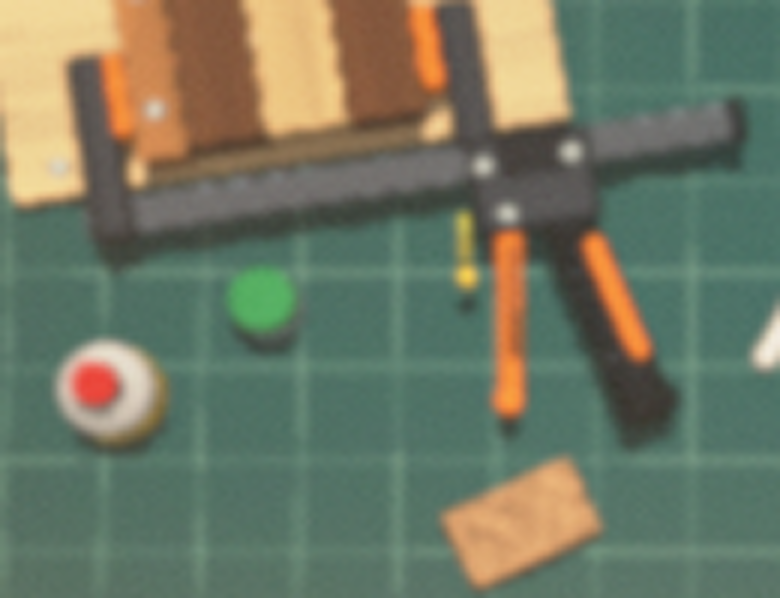

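View pics/c2.png

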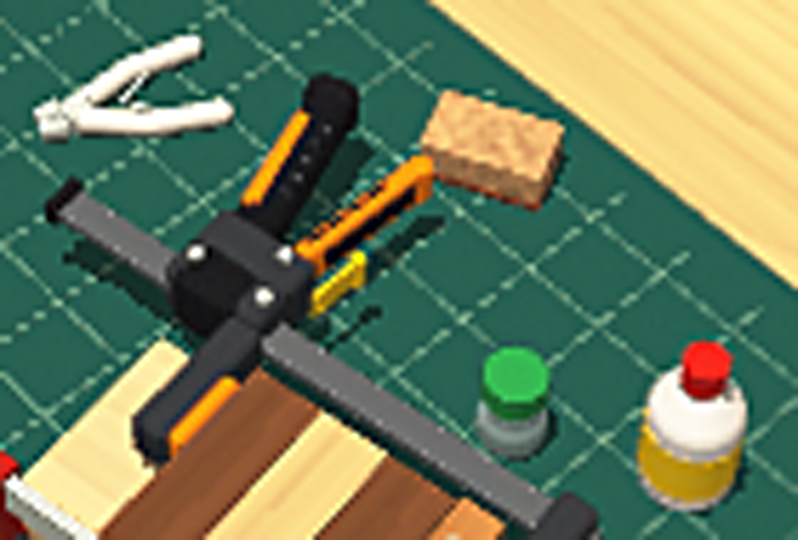

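The crops show the trigger clear, with open space on its front side, the yellow tab near its root, and the green jar about 12 cm away (crop (262,297)). Measured: the blade runs almost exactly along world −x, tip x≈0.444, so pivot x≈0.547 and press point ≈(0.478, 0.048). Top is at z≈0.055, as expected. The shut gripper will go down at about (0.474, 0.085) and press towards −y.

```bash
python3 -m jog '[[0,-0.04,-0.04,0,0,0,-0.01],[0,-0.11,-0.11,0,0,0,-0.03],[0,-0.18,-0.175,0,0,0,-0.05],[0,-0.25,-0.24,0,0,0,-0.07],[0,-0.32,-0.31,0,0,0,-0.09],[0,-0.39,-0.375,0,0,0,-0.11],[0,-0.46,-0.445,0,0,0,-0.13],[0,-0.53,-0.51,0,0,0,-0.146],[0,-0.6,-0.58,0,0,0,-0.146],[0,-0.67,-0.645,0,0,0,-0.146],[0,-0.73,-0.705,0,0,0,-0.146],[0,-0.765,-0.738,0,0,0,-0.146]]' 20
cat > d.py <<'E'
from h import *
import sys
o=get_obs(); R=o['tcp_rot']; p=o['position']
g=np.array([float(x) for x in sys.argv[1:4]]); yaw=np.arctan2(-R[0,1],R[1,1])
print('t',o['time_s'],'p',p.round(4),'yaw',yaw.round(3),'F',o['force'].round(2),'grip',round(o['grip_width'],4),'shares',((g-p)@R/.4).round(4),'zaxis',R[:,2].round(3))
E
python3 d.py .474 .088 .15
```

```text
time_s: 1.2
position: [0.3817, 0.2362, 0.2311]
tcp_rot: [[-0.981, -0.194, 0.0], [-0.194, 0.981, -0.003], [0.001, -0.003, -1.0]]
force: [0.5, 0.2, 0.4]
grip_width: 0.0003
gripper_force: 0.0
t 1.2 p [0.3817 0.2362 0.2311] yaw 0.196 F [0.45 0.23 0.39] grip 0.0003 shares [-0.1545 -0.4077  0.2038] zaxis [ 0.    -0.003 -1.   ]
```

```bash
python3 -m jog '[[0,-0.02,-0.05,0.02,0,0,0],[0,-0.045,-0.12,0.05,0,0,0],[0,-0.07,-0.19,0.09,0,0,0],[0,-0.1,-0.26,0.13,0,0,0],[0,-0.125,-0.33,0.17,0,0,0],[0,-0.145,-0.385,0.2,0,0,0],[0,-0.154,-0.408,0.204,0,0,0],[0,-0.154,-0.408,0.204,0,0,0],[0,-0.154,-0.408,0.204,0,0,0]]'
python3 d.py .474 .088 .024
python3 - <<'E'
from h import *
s=cam('scene');cv2.imwrite('pics/c3.png',cv2.resize(s['color'][120:270,250:420],None,fx=4,fy=4,interpolation=cv2.INTER_CUBIC))
E
```

```text
time_s: 1.95
position: [0.4728, 0.0943, 0.1501]
tcp_rot: [[-0.98, -0.199, 0.0], [-0.199, 0.98, 0.001], [-0.001, 0.001, -1.0]]
force: [-0.5, -0.1, 0.2]
grip_width: -0.0001
gripper_force: 0.0
t 1.95 p [0.4728 0.0943 0.1501] yaw 0.201 F [-0.52 -0.07  0.22] grip -0.0001 shares [ 0.0004 -0.0163  0.3151] zaxis [ 0.     0.001 -1.   ]
```

View pics/c3.png

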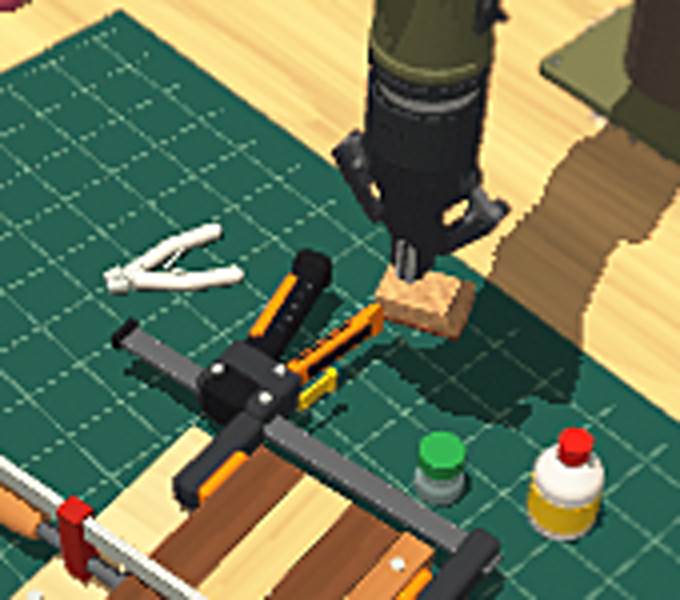

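The gripper is shut and above the open place (tips at (405,275)), with nothing near. The knuckles bulge outwards higher up (375,215), so I keep the TCP at z≈0.030 to clear the grip.

```bash
python3 -m jog '[[0,0,-0.005,0.03,0,0,0],[0,0,-0.01,0.08,0,0,0],[0,0,-0.01,0.13,0,0,0],[0,0,-0.01,0.18,0,0,0],[0,0,-0.01,0.22,0,0,0],[0,0,-0.01,0.26,0,0,0],[0,0,-0.01,0.285,0,0,0],[0,0,-0.01,0.3,0,0,0],[0,0,-0.01,0.3,0,0,0],[0,0,-0.01,0.3,0,0,0]]'
python3 d.py .474 .07 .030
python3 - <<'E'
from h import *
t=cam('top');s=cam('scene')
a=cv2.resize(t['color'][150:240,240:340],None,fx=4,fy=6.6,interpolation=cv2.INTER_CUBIC)[:594]
b=cv2.resize(s['color'][120:250,290:390],None,fx=4,fy=4.57,interpolation=cv2.INTER_CUBIC)[:594]
cv2.imwrite('pics/c4.png',np.hstack([a,b]))
E
```

```text
time_s: 2.83
position: [0.4737, 0.0907, 0.0302]
tcp_rot: [[-0.98, -0.201, 0.001], [-0.201, 0.98, 0.001], [-0.001, 0.001, -1.0]]
force: [0.1, 0.3, -0.2]
grip_width: 0.0002
gripper_force: 0.0
t 2.8333 p [0.4737 0.0907 0.0302] yaw 0.203 F [ 0.11  0.27 -0.16] grip 0.0002 shares [ 0.0096 -0.051   0.0006] zaxis [ 0.001  0.001 -1.   ]
```

View pics/c4.png

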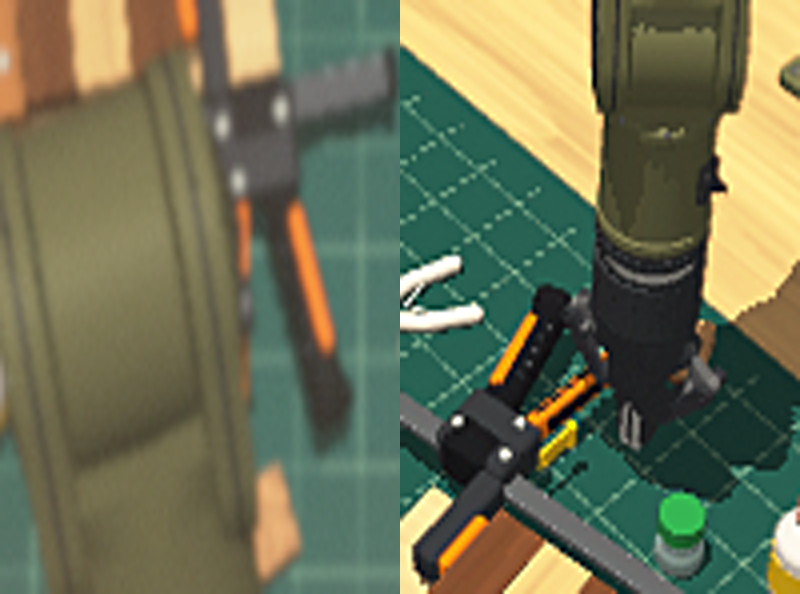

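The fingers stand in front of the blade, clear of the tab, jar and grip (right half: tips at (632,440), trigger tip (605,365)). Closing in gently.

```bash
python3 -m jog '[[0,0.0015,-0.007,0,0,0,0],[0,0.003,-0.015,0,0,0,0],[0,0.0045,-0.023,0,0,0,0],[0,0.006,-0.031,0,0,0,0],[0,0.008,-0.039,0,0,0,0],[0,0.0095,-0.047,0,0,0,0],[0,0.011,-0.055,0,0,0,0],[0,0.0125,-0.061,0,0,0,0],[0,0.0125,-0.061,0,0,0,0]]'; python3 d.py .474 .0455 .030
```

```text
time_s: 3.68
position: [0.4735, 0.0636, 0.0296]
tcp_rot: [[-0.98, -0.199, -0.0], [-0.199, 0.98, -0.001], [0.0, -0.0, -1.0]]
force: [0.0, -0.0, 0.4]
grip_width: -0.0001
gripper_force: 0.0
t 3.6833 p [0.4735 0.0636 0.0296] yaw 0.2 F [ 0.01 -0.02  0.42] grip -0.0001 shares [ 0.0078 -0.0446 -0.0009] zaxis [-0.    -0.001 -1.   ]
```

Now press about 12 mm further and read the force.

```bash
python3 -m jog '[[0,0.0015,-0.007,0,0,0,0],[0,0.003,-0.014,0,0,0,0],[0,0.0045,-0.021,0,0,0,0],[0,0.006,-0.029,0,0,0,0],[0,0.006,-0.029,0,0,0,0]]'; python3 d.py .474 .0455 .030
```

```text
time_s: 4.1
position: [0.4737, 0.0523, 0.0297]
tcp_rot: [[-0.98, -0.199, 0.0], [-0.199, 0.98, 0.0], [-0.0, 0.0, -1.0]]
force: [-0.1, 2.4, -0.9]
grip_width: -0.0001
gripper_force: 1.2
t 4.1 p [0.4737 0.0523 0.0297] yaw 0.2 F [-0.09  2.45 -0.87] grip -0.0001 shares [ 0.0028 -0.0169 -0.0008] zaxis [ 0.  0. -1.]
```

```bash
python3 -m jog '[[0,0.0015,-0.006,0,0,0,0],[0,0.003,-0.012,0,0,0,0],[0,0.004,-0.018,0,0,0,0],[0,0.004,-0.018,0,0,0,0]]'; python3 d.py .474 .0455 .030;  python3 -m jog '[[0,0.0005,-0.0025,0,0,0,0],[0,0.001,-0.005,0,0,0,0],[0,0.001,-0.005,0,0,0,0]]'; python3 d.py .474 .0435 .030
```

```text
time_s: 4.43
position: [0.4744, 0.0455, 0.0297]
tcp_rot: [[-0.98, -0.2, 0.002], [-0.2, 0.98, 0.001], [-0.002, 0.001, -1.0]]
force: [1.7, 3.9, -0.3]
grip_width: 0.0002
gripper_force: 1.9
t 4.4333 p [0.4744 0.0455 0.0297] yaw 0.201 F [ 1.65  3.89 -0.3 ] grip 0.0002 shares [ 0.0009  0.0001 -0.0006] zaxis [ 0.002  0.001 -1.   ]
time_s: 4.68
position: [0.4739, 0.0436, 0.0297]
tcp_rot: [[-0.98, -0.2, 0.001], [-0.2, 0.98, 0.001], [-0.001, 0.001, -1.0]]
force: [2.0, 4.1, -0.2]
grip_width: -0.0002
gripper_force: 2.0
t 4.6833 p [0.4739 0.0436 0.0297] yaw 0.201 F [ 1.97  4.1  -0.24] grip -0.0002 shares [-0.0003 -0.0003 -0.0006] zaxis [ 0.001  0.001 -1.   ]
```

```bash
python3 -m jog '[[0,0.0005,-0.002,0,0,0,0],[0,0.0007,-0.0035,0,0,0,0],[0,0.0007,-0.0035,0,0,0,0]]'; python3 d.py .474 .0435 .030
```

```text
time_s: 4.93
position: [0.4739, 0.043, 0.0297]
tcp_rot: [[-0.98, -0.201, 0.001], [-0.201, 0.98, 0.002], [-0.001, 0.002, -1.0]]
force: [1.3, 5.7, -0.3]
grip_width: -0.0002
gripper_force: 2.7
t 4.9333 p [0.4739 0.043  0.0297] yaw 0.202 F [ 1.26  5.69 -0.28] grip -0.0002 shares [-0.0006  0.0012 -0.0006] zaxis [ 0.001  0.002 -1.   ]
```

```bash
python3 -m jog '[[0,0.0005,-0.003,0,0,0,0],[0,0.001,-0.0045,0,0,0,0],[0,0.001,-0.0045,0,0,0,0],[0,0.001,-0.0045,0,0,0,0]]'; python3 d.py .474 .0435 .030
```

```text
time_s: 5.27
position: [0.474, 0.0424, 0.0297]
tcp_rot: [[-0.979, -0.202, 0.002], [-0.202, 0.979, 0.004], [-0.002, 0.003, -1.0]]
force: [2.1, 7.7, -0.9]
grip_width: -0.0003
gripper_force: 3.7
t 5.2667 p [0.474  0.0424 0.0297] yaw 0.203 F [ 2.12  7.74 -0.94] grip -0.0003 shares [-0.0006  0.0026 -0.0006] zaxis [ 0.002  0.004 -1.   ]
```

```bash
python3 -m jog '[[0,0.0005,-0.003,0,0,0,0],[0,0.001,-0.007,0,0,0,0],[0,0.001,-0.007,0,0,0,0],[0,0.001,-0.007,0,0,0,0],[0,0.001,-0.007,0,0,0,0],[0,0.001,-0.007,0,0,0,0]]'; python3 d.py .474 .0435 .030
```

```text
time_s: 5.77
position: [0.4741, 0.0416, 0.0297]
tcp_rot: [[-0.979, -0.204, 0.002], [-0.204, 0.979, 0.006], [-0.003, 0.006, -1.0]]
force: [0.8, 11.1, 0.2]
grip_width: -0.0002
gripper_force: 5.4
t 5.7667 p [0.4741 0.0416 0.0297] yaw 0.206 F [ 0.84 11.09  0.2 ] grip -0.0002 shares [-0.0006  0.0048 -0.0006] zaxis [ 0.002  0.006 -1.   ]
```

Steady at 11 N against the stop. Holding for over two seconds and checking on the way.

```bash
for i in 1 2 3; do python3 -m jog '[[0,0,0,0,0,0,0],[0,0,0,0,0,0,0],[0,0,0,0,0,0,0],[0,0,0,0,0,0,0],[0,0,0,0,0,0,0],[0,0,0,0,0,0,0],[0,0,0,0,0,0,0],[0,0,0,0,0,0,0],[0,0,0,0,0,0,0],[0,0,0,0,0,0,0],[0,0,0,0,0,0,0],[0,0,0,0,0,0,0]]' >/dev/null; python3 d.py .474 .09 .030; done
python3 - <<'E'
from h import *
s=cam('scene');cv2.imwrite('pics/c5.png',cv2.resize(s['color'][150:250,290:390],None,fx=6,fy=6,interpolation=cv2.INTER_CUBIC))
E
```

```text
t 6.7667 p [0.4741 0.0416 0.0297] yaw 0.206 F [-0.26 11.   -0.86] grip -0.0002 shares [-0.0244  0.1186  0.0002] zaxis [ 0.002  0.006 -1.   ]
t 7.7667 p [0.4741 0.0416 0.0297] yaw 0.206 F [ 0.21 12.03  0.04] grip 0.0001 shares [-2.440e-02  1.186e-01  1.000e-04] zaxis [ 0.002  0.006 -1.   ]
t 8.7667 p [0.4741 0.0416 0.0297] yaw 0.206 F [ 0.62 12.06 -0.38] grip 0.0003 shares [-2.440e-02  1.186e-01  1.000e-04] zaxis [ 0.002  0.006 -1.   ]
```

View pics/c5.png

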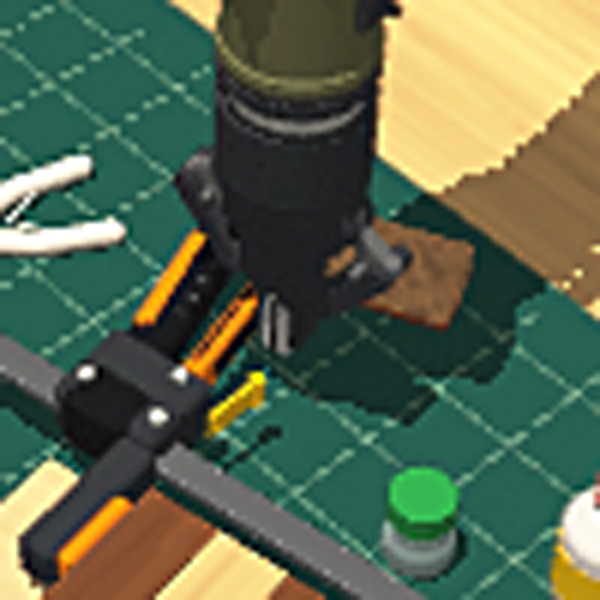

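The trigger is held in at its stop (blade end at (240,305)), with a gap left to the grip; fingers at (275,325), tab and jar untouched. Held for 3 s at 11–12 N. Now easing out at about 36 mm/s.

```bash
python3 -m jog '[[0,-0.0015,0.0075,0,0,0,0],[0,-0.003,0.015,0,0,0,0],[0,-0.0045,0.0225,0,0,0,0],[0,-0.006,0.03,0,0,0,0],[0,-0.0075,0.0375,0,0,0,0],[0,-0.009,0.045,0,0,0,0],[0,-0.0105,0.0525,0,0,0,0],[0,-0.012,0.06,0,0,0,0],[0,-0.0135,0.0675,0,0,0,0],[0,-0.015,0.075,0,0,0,0],[0,-0.0165,0.0825,0,0,0,0],[0,-0.018,0.09,0,0,0,0]]'; python3 d.py .474 .09 .030
python3 -m jog '[[0,-0.002,0.01,0,0,0,0],[0,-0.004,0.02,0,0,0,0],[0,-0.006,0.03,0,0,0,0],[0,-0.008,0.04,0,0,0,0],[0,-0.01,0.05,0,0,0,0],[0,-0.01,0.05,0,0,0,0],[0,-0.01,0.05,0,0,0,0]]'; python3 d.py .474 .09 .15
```

```text
time_s: 9.82
position: [0.4735, 0.0737, 0.0297]
tcp_rot: [[-0.98, -0.199, -0.0], [-0.199, 0.98, -0.001], [0.0, -0.001, -1.0]]
force: [-0.9, 0.1, -0.7]
grip_width: -0.0001
gripper_force: 0.0
t 9.8167 p [0.4735 0.0737 0.0297] yaw 0.2 F [-0.89  0.13 -0.7 ] grip -0.0001 shares [-0.0092  0.0398 -0.0008] zaxis [-0.    -0.001 -1.   ]
time_s: 10.4
position: [0.4734, 0.0945, 0.0297]
tcp_rot: [[-0.98, -0.2, -0.0], [-0.2, 0.98, 0.0], [0.0, 0.0, -1.0]]
force: [0.7, -0.3, 0.5]
grip_width: 0.0003
gripper_force: 0.0
t 10.4 p [0.4734 0.0945 0.0297] yaw 0.201 F [ 0.72 -0.3   0.48] grip 0.0003 shares [ 0.0008 -0.0114 -0.3008] zaxis [-0.  0. -1.]
```

Free of the trigger; lifting away.

```bash
python3 -m jog '[[0,0,0,-0.03,0,0,0],[0,0,0,-0.07,0,0,0],[0,0,0,-0.11,0,0,0],[0,0,0,-0.15,0,0,0],[0,0,0,-0.19,0,0,0],[0,0,0,-0.23,0,0,0],[0,0,0,-0.27,0,0,0],[0,0,0,-0.31,0,0,0],[0,0,0,-0.35,0,0,0],[0,0,0,-0.38,0,0,0],[0,0,0,-0.4,0,0,0],[0,0,0,-0.4,0,0,0]]'
python3 -m jog '[[0,0,0,0,0,0,0],[0,0,0,0,0,0,0],[0,0,0,0,0,0,0]]' >/dev/null
python3 - <<'E'
from h import *
s=cam('scene');cv2.imwrite('pics/c6.png',cv2.resize(s['color'][130:260,270:410],None,fx=4.5,fy=4.5,interpolation=cv2.INTER_CUBIC))
E
```

```text
time_s: 11.4
position: [0.4742, 0.094, 0.1909]
tcp_rot: [[-0.98, -0.199, 0.003], [-0.199, 0.98, 0.0], [-0.003, -0.0, -1.0]]
force: [0.2, -0.1, -0.3]
grip_width: -0.0003
gripper_force: 0.0
```

View pics/c6.png

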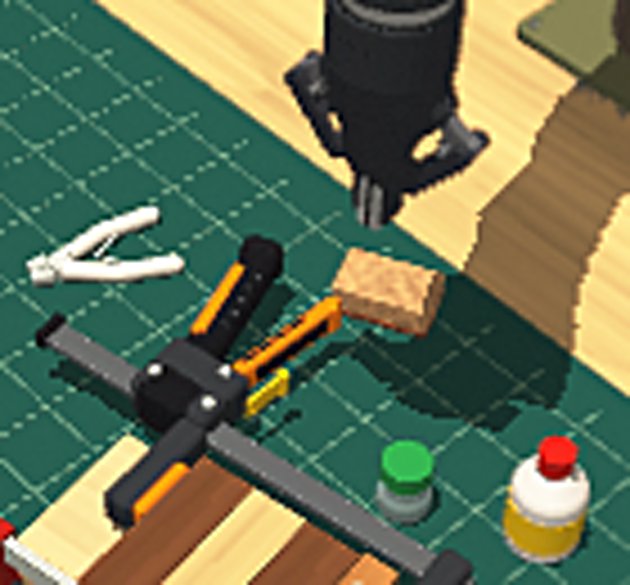

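The trigger is back fully out (tip at (335,312)), tab at (268,392), jar, glue and block are unmoved, and the gripper is well clear at (375,200).

```bash
python3 -c "from station import job; print(job.hand_in())"
```

```text
the job is handed in; nothing more can be done
None
```

I pressed the trigger to its stop with the backs of the shut fingers and held it there at 11–12 N for 3 s. I then eased it back out at about 36 mm/s, lifted clear with nothing else visibly moved, and handed the job in (about 12 s on the robot's clock).

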